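Put the fitter's tools back into their foam inlays

ROBOT

A 6-joint arm with a two-finger parallel gripper is mounted at the origin on the work surface. World frame = base frame: x ahead of the robot, y to its left, z up, the work surface at z = 0. Lengths are in m, angles in degrees, forces in N, time in s.
With the tool pointing down it reaches from about 0.375 to 0.9 m from the base axis. Payload 3.1 kg.
Tool frame: the origin (TCP) lies at the very end of the fingers, on their centre line; the grasp point (between the pads) lies 19 mm behind it (grasp_offset is the distance from the TCP to the grasp point, in m); z points along the fingers, y is the direction in which the jaws open and shut (so a half turn about z gives the same grasp; the last joint's range is limited). The gripper opens to 87 mm and grips with 3 to 60 N. Pads are 19 mm wide; open, the fingers measure 117 mm over their backs; the gripper's body (75 mm by 190 mm) begins 51 mm behind the grasp point.
Start: joints at [-78.753, 30.224, 82.088, -0, 67.689, -10.227], TCP at [0.229, -0.582, 0.188] pointing down, gripper open.
Joint ranges: [-176.69, 176.69], [-43.24, 126.21], [12.49, 139.97], [-82, 262], [0, 151.66], [-163.58, 163.58]. Speed limits (degrees/s): [159.86, 159.86, 180, 180, 180, 180].

INTERFACE

Orientations are given as a 3x3 rotation matrix whose columns are the frame's x, y, z axes.
In Python, from rig import * gives the robot as it stands. The module is installed in compiled form; this text tells all that it offers.
- The arm moves only by the tool play_rows, never from a script. Its argument "plan" is a list that holds one entry, the list of rows, each a list of 7 numbers: the shift along the world's x, y, z each as a share of 5 cm, from -1 to 1, then the turn, a rotation vector about the world's x, y, z each as a share of pi rad, from -1 to 1, then the gripper's target within -1 to 1 (fully open at 1, half-way at 0, shut at -1). A call has 1 to 12 rows; each row shifts and turns the commanded pose from where the row before left it; what a row does not reach is not made up. A row lasts 1/10 s, in which the tool goes at most 50 mm and 8.59 degrees, less where a joint would pass 70% of its speed; a pose out of reach is approached as far as the arm can. A call with a number of a shift or a turn outside -1 to 1 is refused whole. A call with a gripper value outside its range is refused whole. The fingers move at their own pace and stop on an object; the grip force is fixed at half the most. Time passes only in rows, so rows that do not move let the fingers close. It gives the time, the measured TCP pose, the force and the opening at its end, in the units of the state.
- read_state(): the state, without advancing time (a new reading comes with each control period).
- capture(name): name is "side" or "top"; returns the picture (400x640x3 uint8, red, green, blue); there is no depth.
- camera_params(name): a dict with "intrinsics" (3x3 intrinsics, pixels), "k1" (the pictures are not rectified: a ray, as slopes to the right and down, at radius r is drawn at 1 + k1 r^2 times it, then the intrinsics apply), "R" (3x3) and "t" (3): a world point X has camera coordinates R X + t. Camera axes: x right, y down, z forward; pixel columns grow to the right and rows downward; lengths in m; the calibration is good to about 2 mm. A picture is of the moment at which its call begins. camera_params takes no time and is no camera call.
- hand_in(): hands the job in, once; it reports no verdict.
The state is a dict: "time_s": time; "joint_positions": joint angles; "qvel": joint speeds; "tau": joint torques, N m; "position": TCP position; "tcp_rot": TCP orientation; "force": force on the tool from outside, world axes, zero at the start; "moment": the same for the moment, N m; "opening": opening from 0.0 (shut) to 1.0 (fully open).
Only numpy, scipy, OpenCV 4.12 (cv2) and the standard library are available. Lean on these libraries where they do the work, as an engineer would, in place of code of your own. Each camera call takes 0.05 s, during which the arm holds its last target. There are 200 camera calls.

TASK

The job at the bench is done: put the four tools that lie on the green bench mat back into the drawer, each into the foam cut-out that has its shape, the right way round and lying (or, for the V-block and the screw jack, standing upright) fully down on the floor of the cut-out. Set each tool down, do not drop it, and do not push about or knock over the mug or the oil can.

Things in the scene. Friction and masses are not known exactly. Their poses are not given: they have to be found in the camera images.
- tap_wrench (a point): Tap wrench of bare steel lying flat on the mat, the same either way round: a block 22 (x) x 30 (y) x 16 (z) mm in the middle, with a round handle 10 mm thick sticking out to either side along its y, 120 mm tip to tip. This point is the centre of the block, 8 mm above its underside; z up. Grip the block across x (22 mm). 0.12 kg.
- vblock (a point): Steel V-block standing on its base with the vee up: 36 (x) x 60 (y) x 36 (z) mm, the vee runs along y, its side faces are flat. The same either way round. This point is its centre, 18 mm above its base; z up. Grip across x (36 mm). 0.45 kg.
- square (a point): Engineer's square lying flat, an L: thick stock 60 (x) x 20 (y) x 16 (z) mm; thin blade 16 mm wide, 2.5 thick, leaves the stock's -x end and runs 60 mm to +y, half-way up. 0.16 kg. Point: in the stock, on its centre line, 8 mm above its underside, mid-way along the part clear of the blade (22 mm from the +x end, 38 from the -x end). z up. Grip the stock here across y (20 mm).
- jack (a point): Machinist's screw jack of steel standing upright: round foot 44 mm across and 7 mm high, cone, round body 32 mm across from 12 to 46 mm above the foot's underside, screw and round head 22 mm across above, 64 mm high in all. This point is on its axis, 32 mm above its underside; z up. Grip the round body. 0.25 kg.
- wrench_inlay: Tap wrench's foam inlay, fixed in the drawer: block 110 (x) x 150 (y) x 20 (z) mm, dark on top, cut-out 8 mm deep with a yellow floor (12 mm above the origin). Origin: centre of the underside, z up. Cut-out centred there, shaped like the wrench, handles along y, 7 mm room all round. Dark finger notch of the same depth across its middle, 84 (x) x 42 (y) mm.
- vblock_inlay: Foam inlay for the V-block: block, axes, origin and depth as for the wrench's. Cut-out centred on the origin, 50 (x) x 74 (y) mm, so the V-block's y goes along its y. Dark finger notch of the same depth across the middle, 96 (x) x 42 (y) mm.
- square_inlay: Foam inlay for the square: block, axes, origin and depth as for the wrench's. L-shaped cut-out, 7 mm room all round; the square lies in it with its axes along the inlay's (blade towards +y, on the -x side), its listed point at x = +8, y = -20 mm from the inlay's origin. Dark finger notch of the same depth beside the stock, x -6 to 28, y -60 to 20 mm.
- jack_inlay: Foam inlay for the screw jack: block, axes, origin and depth as for the wrench's. Round cut-out 58 mm across, centred on the origin, no finger notch.
- mug: Blue mug, 80 mm across, 95 mm high, handle to its +y; stands beyond the mat and the drawer. Origin: centre of its underside. Leave it alone.
- oil_can: Red oil can, 68 mm across, with a thin spout up to 132 mm high; stands beyond the mat and the drawer. Origin: centre of its underside. Leave it alone.
Things that resemble listed ones, but are neither listed nor needed, are in the scene too. What is shaped like the part that bears tap_wrench but blue or red is not meant.

How it is judged (in metres and radians):
At the end, for the whole second after the job is handed in: Every tool rests on the floor of its own cut-out (no more than 3.5 mm above it), within 12 mm of the centred place, turned within 0.25 rad of the cut-out (square the right way round), tilted less than 0.1 rad, released and at rest (horizontal distance between tap_wrench and wrench_inlay below 0.012 m and angle between the y axis of tap_wrench and the y axis of wrench_inlay, either way round below 0.25 rad and z of tap_wrench in the frame of wrench_inlay below 0.0235 m and angle between each of tap_wrench, vblock, square, jack's own z axis and vertical below 0.1 rad and horizontal distance between vblock and vblock_inlay below 0.012 m and angle between the y axis of vblock and the y axis of vblock_inlay, either way round below 0.25 rad and z of vblock in the frame of vblock_inlay below 0.0335 m and x of square in the frame of square_inlay between -0.004 and 0.02 m and y of square in the frame of square_inlay between -0.032 and -0.008 m and y of square_inlay in the frame of square above 0 m and angle between the y axis of square and the y axis of square_inlay, either way round below 0.25 rad and z of square in the frame of square_inlay below 0.0235 m and horizontal distance between jack and jack_inlay below 0.012 m and z of jack in the frame of jack_inlay below 0.0475 m and linear speed of each of wrench, vblock_body, square_body, jack_body below 0.02 m/s); the robot touches nothing.
It fails at once if the mug is shifted by more than 30 mm or tipped (distance of mug from where it was at the start of the episode above 0.03 m or angle between mug's own z axis and vertical above 0.3 rad).
It fails at once if the oil can is shifted by more than 30 mm or tipped (distance of oil_can from where it was at the start of the episode above 0.03 m or angle between oil_can's own z axis and vertical above 0.3 rad).
It fails at once if a tool is dropped (falls freely by more than about 25 mm) ((contact force between the fingers and wrench below 0.05 N and linear speed of wrench above 0.7 m/s) or (contact force between the fingers and vblock_body below 0.05 N and linear speed of vblock_body above 0.7 m/s) or (contact force between the fingers and square_body below 0.05 N and linear speed of square_body above 0.7 m/s) or (contact force between the fingers and jack_body below 0.05 N and linear speed of jack_body above 0.7 m/s)).
It also fails if it takes over 112 s, if anything falls off the work surface, if the arm or the gripper's body presses on something with over 40 N, if the wrist force passes 120 N, or if a joint passes its speed limit or range.

## Working session

There is one attempt and no reset: what is moved stays moved. The work goes in short steps, Python scripts to look and compute and a tool call to move; the robot and the scene stay as the last step left them, time stands still between calls to the robot, and variables do not carry over. Pictures are saved under pics/ and viewed, about 12 in all and at most 16, crops included, and the job is handed in when it is done.

Besides the shell and the picture viewer there is one more tool, called after "Request:" in YAML: its name, and indented under it one key for each argument. play_rows: Moves the arm, as the interface text tells. Its arguments: {"type":"object","properties":{"plan":{"type":"array"}},"required":["plan"]}

```bash
mkdir -p pics
python3 - <<'E'
from rig import *
import cv2
for n in("top","side"):
    im=capture(n); cv2.imwrite(f"pics/{n}0.png",cv2.cvtColor(im,cv2.COLOR_RGB2BGR)); p=camera_params(n); print(n,p)
print(read_state())
E
```

```text
top {'intrinsics': array([[401.25677307,   0.        , 325.61345922],
       [  0.        , 401.25677307, 201.9642745 ],
       [  0.        ,   0.        ,   1.        ]]), 'k1': -0.02831183057713522, 'R': array([[ 0.01601065, -0.99982366,  0.00981409],
       [-0.98913889, -0.01727232, -0.14596549],
       [ 0.14610926, -0.0073705 , -0.989241  ]]), 't': array([-0.12728954,  0.51301896,  0.96460894])}
side {'intrinsics': array([[515.32863787,   0.        , 315.24355479],
       [  0.        , 515.32863787, 196.68741433],
       [  0.        ,   0.        ,   1.        ]]), 'k1': 0.045211770567063915, 'R': array([[ 0.98760784, -0.15627367,  0.01446696],
       [-0.11075823, -0.75932292, -0.64121862],
       [ 0.11119068,  0.63167021, -0.76722186]]), 't': array([-0.51848831, -0.00592496,  1.37394709])}
{'time_s': 0.1, 'joint_positions': array([-7.87543536e+01,  3.02737444e+01,  8.21503123e+01, -6.47983994e-04,
        6.76879497e+01, -1.02283226e+01]), 'qvel': array([-0.01978456, -0.05913545, -0.23226109,  0.01443485,  0.06912977,
       -0.02744326]), 'tau': array([-1.07698477e-05, -4.40985489e+01, -1.77150911e+01,  6.34464319e-02,
        5.33941691e-02, -5.22457742e-05]), 'position': array([ 0.228668  , -0.58088194,  0.18736138]), 'tcp_rot': array([[ 9.30582474e-01,  3.66082103e-01, -3.91494122e-04],
       [ 3.66082158e-01, -9.30580564e-01,  1.91530515e-03],
       [ 3.36842119e-04, -1.92566842e-03, -9.99998089e-01]]), 'force': array([ 0.51773328, -0.0803749 ,  0.59877378]), 'moment': array([-0.00253049, -0.0148603 ,  0.00241369]), 'opening': 0.9984797753053121}
```

View pics/top0.png

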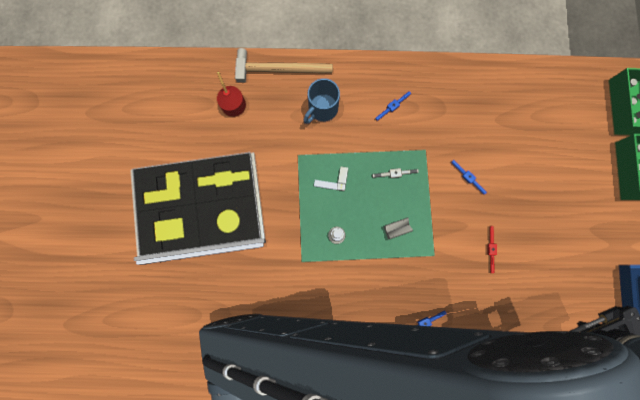

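View pics/side0.png

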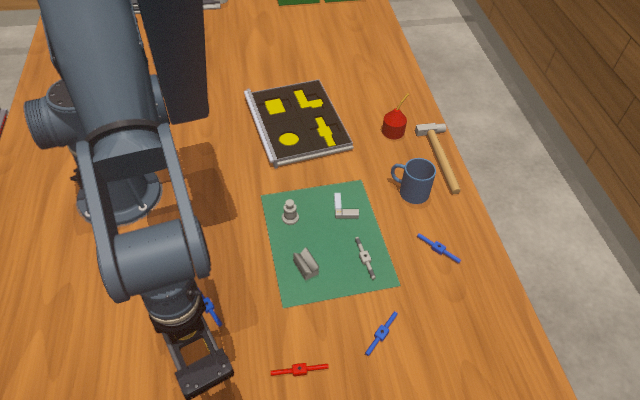

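Top view: the wrench candidates are steel at (395,173) on the mat, blue at (393,105), (468,177) and (430,320), and red at (492,249). By the description I take the steel one. The square is at (335,180), the jack at (337,235) and the V-block at (398,229). Next are close crops to check.

Run:
```python
import cv2
t=cv2.imread("pics/top0.png"); s=cv2.imread("pics/side0.png")
def z(im,x,y,w,h,k,n): cv2.imwrite(f"pics/{n}.png",cv2.resize(im[y:y+h,x:x+w],None,fx=k,fy=k,interpolation=cv2.INTER_CUBIC))
z(t,295,145,145,120,5,"mat"); z(t,125,145,145,120,5,"drw"); z(s,240,75,160,120,5,"sdrw"); z(s,260,180,140,120,5,"smat")
```

```text
(no output)
```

View pics/mat.png

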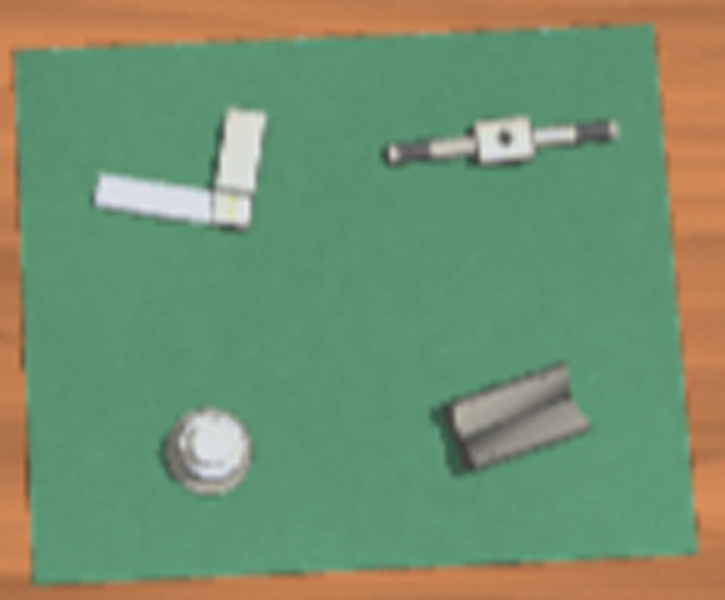

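View pics/drw.png

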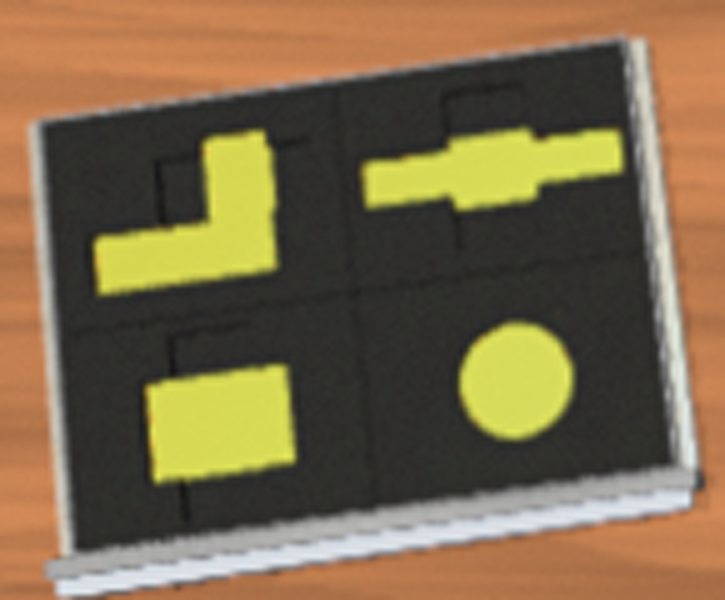

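View pics/sdrw.png

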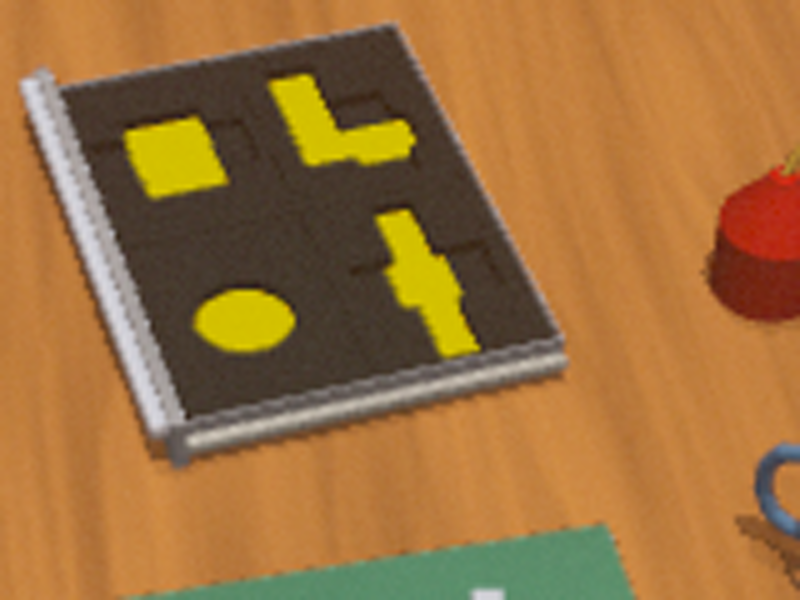

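View pics/smat.png

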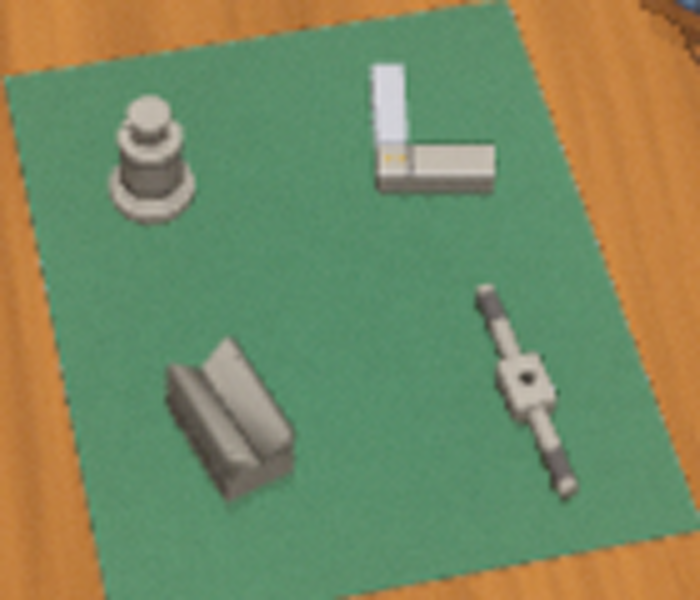

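The crops confirm the steel tap wrench, and show the square's stock pointing +x and its blade +y, as in its cut-out. Now I'll measure by fitting the tools' silhouettes in both cameras and triangulating the yellow floors.

```bash
cat > geo.py <<'E'
from rig import *
import cv2, numpy as np
from scipy.optimize import minimize, least_squares
P={n:camera_params(n) for n in("top","side")}
def proj(n,X):
    p=P[n]; c=np.atleast_2d(X)@p["R"].T+p["t"]; s=c[:,:2]/c[:,2:]
    s=s*(1+p["k1"]*(s**2).sum(1,keepdims=True)); K=p["intrinsics"]
    return s*[K[0,0],K[1,1]]+K[:2,2]
def tri(px): # {cam:pixel} -> point, resid px
    r=least_squares(lambda X:np.concatenate([proj(n,X)[0]-px[n] for n in px]),[.5,0,.02]); return r.x,r.fun
def atz(n,px,z): return least_squares(lambda v:proj(n,[v[0],v[1],z])[0]-px,[.5,0]).x
def box(x0,x1,y0,y1,z0,z1): return np.array([[x,y,z] for x in(x0,x1) for y in(y0,y1) for z in(z0,z1)])/1e3
def cyl(r,z0,z1):
    a=np.linspace(0,6.2832,33)[:-1]; return np.array([[r*np.cos(t),r*np.sin(t),z] for t in a for z in(z0,z1)])/1e3
# z measured from underside
M=dict(wrench=[box(-11,11,-15,15,0,16),box(-5,5,-60,60,3,13)],
 vblock=[box(-18,18,-30,30,0,36)],
 square=[box(-38,22,-10,10,0,16),box(-38,-22,10,70,6.7,9.3)],
 jack=[cyl(22,0,7),cyl(16,12,46),cyl(11,56,64),np.vstack([cyl(22,7,7),cyl(16,12,12)]),cyl(8,46,60)])
def place(V,x,y,a,z): c,s=np.cos(a),np.sin(a); return V@np.array([[c,s,0],[-s,c,0],[0,0,1]])+[x,y,z]
S=4
def sil(n,name,q,z,shape):
    m=np.zeros(shape,np.uint8)
    for V in M[name]:
        h=cv2.convexHull(((proj(n,place(V,*q,z))+.5)*S*16-8).astype(np.int32)); cv2.fillConvexPoly(m,h,1,shift=4)
    return m
def fit(masks,name,q0,z):
    mk={n:cv2.resize(m.astype(np.float32),None,fx=S,fy=S,interpolation=cv2.INTER_LINEAR) for n,m in masks.items()}
    def cost(v):
        q=np.array(v)/[1000,1000,57.3]; c=0
        for n,m in mk.items():
            s=sil(n,name,q,z,m.shape).astype(np.float32); c+=1-np.minimum(s,m).sum()/np.maximum(s,m).sum()
        return c/len(mk)
    v0=np.array(q0)*[1000,1000,57.3]
    r=minimize(cost,v0,method="Nelder-Mead",options=dict(initial_simplex=[v0]+[v0+d for d in np.diag([6,6,8])],xatol=.05,fatol=1e-4))
    return r.x,r.fun
def yellow(im): h=cv2.cvtColor(im,cv2.COLOR_RGB2HSV); return cv2.inRange(h,(24,130,90),(36,255,255))
def steel(im): return (im[...,1].astype(int)-im[...,0]<18)&(cv2.cvtColor(im,cv2.COLOR_RGB2HSV)[...,1]<90)
def comp(m,px):
    _,l,st,c=cv2.connectedComponentsWithStats(m.astype(np.uint8)); x,y=map(int,px)
    ks=l[y-6:y+7,x-6:x+7]; k=np.bincount(ks[ks>0]).argmax(); return l==k,c[k],st[k][4]
E
cat > m1.py <<'E'
from geo import *
I={n:cv2.cvtColor(cv2.imread(f"pics/{n}0.png"),cv2.COLOR_BGR2RGB) for n in P}
for n in P: print(n,"cam",-P[n]["R"].T@P[n]["t"])
F=dict(wrench=((224,178),(325,130)),vblock=((169,229),(275,106)),square=((170,190),(305,102)),jack=((228,221),(289,139)))
for k,(a,b) in F.items():
    px={"top":comp(yellow(I["top"]),a)[1:],"side":comp(yellow(I["side"]),b)[1:]}
    X,r=tri({n:v[0] for n,v in px.items()}); print("cut",k,X.round(4),r.round(2),[v[1] for v in px.values()])
T=dict(wrench=((395,173),(365,257)),vblock=((398,229),(306,263)),square=((343,178),(343,212)),jack=((337,235),(290,212)))
for k,(a,b) in T.items():
    mk={"top":comp(steel(I["top"]),a)[0],"side":comp(steel(I["side"]),b)[0]}
    x,y=atz("top",a,.01)
    g0={"vblock":-20}.get(k,0)
    for cams in (("top","side"),("top",),("side",)):
        best=min((fit({n:mk[n] for n in cams},k,(x,y,np.radians(g)),.002) for g in ((0,) if k=="jack" else (g0-12,g0,g0+12,g0+24))),key=lambda t:t[1]); print(k,cams,best[0].round(1),round(best[1],3),[int(mk[n].sum()) for n in cams])
for k,a in dict(mug=(323,100),can=(231,103)).items(): print(k,atz("top",a,.06))
c=[(298,155),(426,150),(434,255),(302,262)]; print("mat",[atz("top",q,0).round(3) for q in c])
c=[(133,169),(250,153),(263,243),(136,261)]; print("drw",[atz("top",q,.025).round(3) for q in c])
E
python3 m1.py
```

```text
top cam [ 0.36854669 -0.11129642  1.030363  ]
side cam [ 0.35863677 -0.95340647  1.057824  ]
cut wrench [0.5757 0.1467 0.0165] [ 0.   -0.08 -0.08  0.02] [np.int32(581), np.int32(291)]
cut vblock [0.4414 0.2762 0.0198] [ 0.   -0.08 -0.1   0.01] [np.int32(592), np.int32(237)]
cut square [0.5432 0.2934 0.017 ] [ 0.   -0.21 -0.25  0.06] [np.int32(662), np.int32(266)]
cut jack [0.4658 0.1278 0.0197] [ 0.   -0.06 -0.07  0.01] [np.int32(426), np.int32(201)]
wrench ('top', 'side') [ 598.6 -296.8    7.4] 0.206 [226, 269]
wrench ('top',) [ 598.7 -298.     7.9] 0.223 [226]
wrench ('side',) [ 598.4 -296.     7.3] 0.179 [269]
vblock ('top', 'side') [ 453.9 -300.3   20.1] 0.098 [366, 514]
vblock ('top',) [ 453.5 -300.9   20.2] 0.092 [366]
vblock ('side',) [ 454.1 -299.4   20.5] 0.087 [514]
square ('top', 'side') [ 589.2 -160.1   -8. ] 0.112 [333, 339]
square ('top',) [ 589.6 -161.2   -7.3] 0.111 [333]
square ('side',) [ 589.3 -159.4   -8.3] 0.09 [339]
jack ('top', 'side') [ 435.7 -146.6   -1.6] 0.099 [229, 317]
jack ('top',) [ 435.2 -147.2    3.2] 0.082 [229]
jack ('side',) [ 435.9 -144.3   -2.2] 0.082 [317]
mug [ 0.77397784 -0.10767778]
can [0.76168231 0.12578879]
mat [array([ 0.645, -0.044]), array([ 0.665, -0.384]), array([ 0.388, -0.399]), array([ 0.366, -0.061])]
drw [array([0.594, 0.377]), array([0.641, 0.078]), array([0.411, 0.036]), array([0.361, 0.35 ])]
```

Floors triangulate to about z=0.014, with drawer yaw about 9.5°, and the 110/150 mm spacings check out. I'll start with the wrench.

Request:
play_rows:
  plan:
    - [[0.74,0.57,0,0,0,0.0422,0.38],[0.74,0.57,0,0,0,0.0422,0.38],[0.74,0.57,0,0,0,0.0422,0.38],[0.74,0.57,0,0,0,0.0422,0.38],[0.74,0.57,0,0,0,0.0422,0.38],[0.74,0.57,0,0,0,0.0422,0.38],[0.74,0.57,0,0,0,0.0422,0.38],[0.74,0.57,0,0,0,0.0422,0.38],[0.74,0.57,0,0,0,0.0422,0.38],[0.74,0.57,0,0,0,0.0422,0.38],[0,0,0,0,0,0,0.38],[0,0,0,0,0,0,0.38]]

```text
time_s: 1.3
position: [0.599, -0.2954, 0.1874]
tcp_rot: [[-0.131, 0.991, -0.002], [0.991, 0.131, 0.0], [0.001, -0.002, -1.0]]
force: [0.0, 0.2, 0.1]
opening: 0.69
```

Request:
play_rows:
  plan:
    - [[0,0,-0.6,0,0,0,0.38],[0,-0.03,-0.6,0,0,0,0.38],[0,0,-0.6,0,0,0,0.38],[0,0,-0.6,0,0,0,0.38],[0,0,-0.3,0,0,0,0.38],[0,0,0,0,0,0,0.38],[0,0,0,0,0,0,0.38]]

```text
time_s: 2.0
position: [0.5988, -0.2992, 0.0539]
tcp_rot: [[-0.128, 0.992, 0.001], [0.992, 0.128, -0.001], [-0.001, 0.001, -1.0]]
force: [-0.9, -0.3, 0.1]
opening: 0.691
```

```bash
cat > look.py <<'E'
import sys; from geo import *
# args: name, then cam x y w h k
n,cam=sys.argv[1:3]; x,y,w,h,k=map(int,sys.argv[3:]); im=capture(cam)
cv2.imwrite(f"pics/{n}_full.png",im[...,::-1])
cv2.imwrite(f"pics/{n}.png",cv2.resize(im[y:y+h,x:x+w,::-1],None,fx=k,fy=k,interpolation=cv2.INTER_CUBIC))
E
python3 look.py a side 280 170 140 120 5
```

```text
(no output)
```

View pics/a.png

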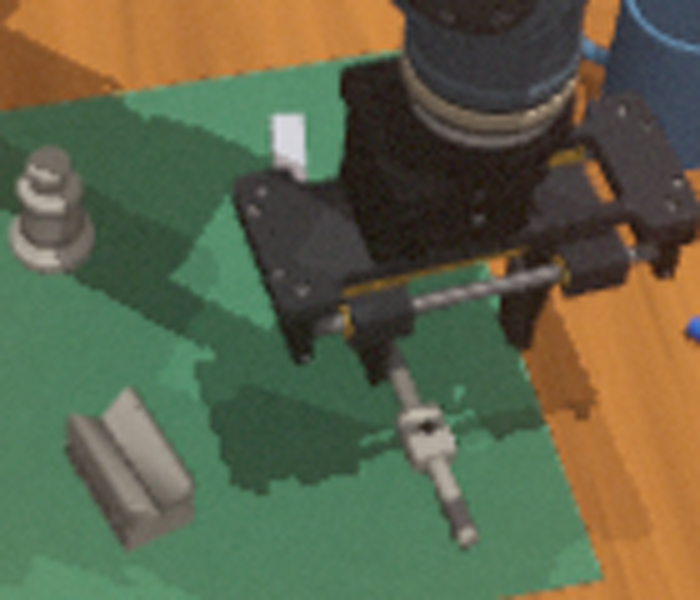

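The fingers straddle the wrench block at crop (427,430), and the body clears the mug. I'll descend and grip.

Request:
play_rows:
  plan:
    - [[0,0.02,-0.4,0,0,0,0.38],[0,0.02,-0.4,0,0,0,0.38],[0,0,-0.16,0,0,0,0.38],[0,0,0,0,0,0,0.38],[0,0,0,0,0,0,-1],[0,0,0,0,0,0,-1],[0,0,0,0,0,0,-1],[0,0,0,0,0,0,-1],[0,0,0,0,0,0,-1],[0,0,0,0,0,0,-1]]

```text
time_s: 3.05
position: [0.5989, -0.2961, 0.0054]
tcp_rot: [[-0.129, 0.992, 0.0], [0.992, 0.129, -0.0], [-0.0, 0.0, -1.0]]
force: [0.2, -0.9, -0.3]
opening: 0.23
```

Request:
play_rows:
  plan:
    - [[0,0,0.3,0,0,0,-1],[0,0,0.6,0,0,0,-1],[0,0,0.6,0,0,0,-1],[0,0,0.3,0,0,0,-1],[0,0.4,0,0,0,0.0117,-1],[0,0.7,0,0,0,0,-1],[-0.2,0.7,0,0,0,0,-1],[-0.26,0.7,0,0,0,0,-1],[0,0.7,0,0,0,0,-1],[0,0.7,0,0,0,0,-1],[0,0.7,0,0,0,0,-1],[0,0.7,0,0,0,0,-1]]

```text
time_s: 4.25
position: [0.5735, -0.0279, 0.0939]
tcp_rot: [[-0.168, 0.986, -0.004], [0.986, 0.168, 0.001], [0.002, -0.003, -1.0]]
force: [-0.0, -0.3, 0.5]
opening: 0.007
```

Request:
play_rows:
  plan:
    - [[0,0.7,0,0,0,0,-1],[0,0.7,0,0,0,0,-1],[0,0.7,0,0,0,0,-1],[0,0.7,0,0,0,0,-1],[0,0.4,0,0,0,0,-1],[0,0,0,0,0,0,-1],[0,0,0,0,0,0,-1],[0,0,0,0,0,0,-1]]

```text
time_s: 5.05
position: [0.575, 0.1284, 0.0946]
tcp_rot: [[-0.166, 0.986, -0.002], [0.986, 0.166, -0.0], [-0.0, -0.002, -1.0]]
force: [0.1, -0.3, 0.3]
opening: 0.005
```

```bash
python3 look.py b side 240 30 200 150 4
```

```text
(no output)
```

View pics/b.png

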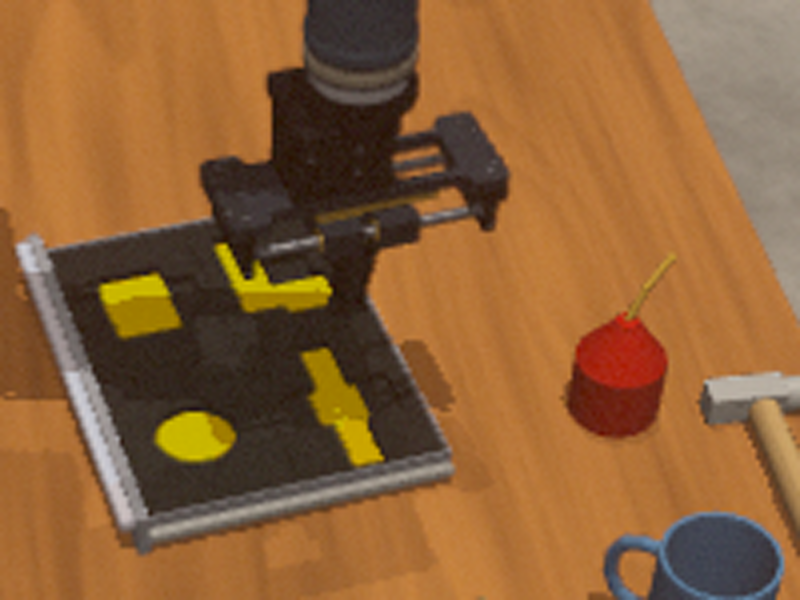

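The gripper came up empty (opening 0.005): the wrench was not held. Checking where it is now.

```bash
cat > m2.py <<'E'
import sys; from geo import *
from scipy.ndimage import uniform_filter
I={n:capture(n) for n in P}
for n in I: cv2.imwrite(f"pics/{sys.argv[1]}_{n}.png",I[n][...,::-1])
E
python3 m2.py c; python3 -c "
import cv2
s=cv2.imread('pics/c_side.png');t=cv2.imread('pics/c_top.png')
cv2.imwrite('pics/c1.png',cv2.hconcat([cv2.resize(a,(400,360),interpolation=cv2.INTER_CUBIC) for a in(s[180:306,260:400],t[145:271,295:435])]))"
```

```text
(no output)
```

View pics/c1.png

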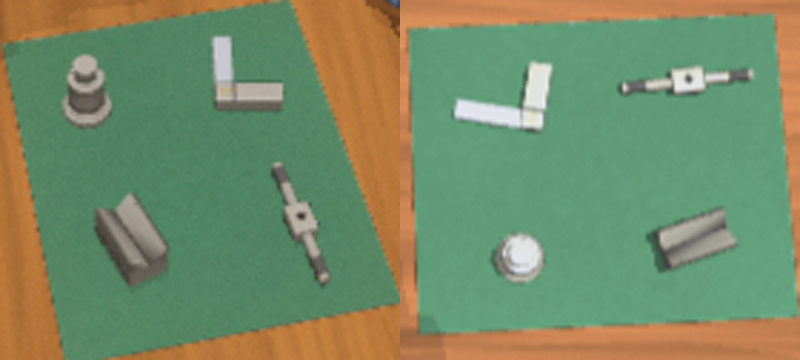

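The wrench is still on the mat, barely moved: crop (300,218) in the side half, (688,80) in the top half. Most likely I lifted before the fingers had finished closing. Re-measuring, with a mask that includes the dark handle parts.

```bash
cat > m3.py <<'E'
import sys; from geo import *
pre=sys.argv[1]
I={n:cv2.imread(f"pics/{pre}{n}.png")[...,::-1] for n in P}
def ng(im): 
    a=im.astype(int); return (a[...,1]-a[...,0])<0.22*a[...,1]
mk={n:comp(ng(I[n]),p)[0] for n,p in dict(top=(395,173),side=(365,257)).items()}
print([int(m.sum()) for m in mk.values()])
for c in (("top","side"),("top",),("side",)): 
    r=fit({n:mk[n] for n in c},"wrench",(.599,-.297,.13),.002); print(c,r[0].round(1),round(r[1],3))
E
for p in c_ ; do python3 m3.py $p; done; cp pics/top0.png pics/i_top.png; cp pics/side0.png pics/i_side.png; python3 m3.py i_
```

```text
[250, 286]
('top', 'side') [ 598.8 -297.     7.7] 0.164
('top',) [ 598.9 -298.6    7.7] 0.167
('side',) [ 598.9 -296.1    7.6] 0.146
[251, 285]
('top', 'side') [ 598.8 -296.9    7.2] 0.164
('top',) [ 599.1 -298.3    7.7] 0.166
('side',) [ 598.7 -295.5    7.5] 0.147
```

Request:
play_rows:
  plan:
    - [[0.04,-0.4,0,0,0,0,0],[0.04,-0.8,0,0,0,0,0],[0.04,-0.8,0,0,0,0,0],[0.04,-0.8,0,0,0,0,0],[0.04,-0.8,0,0,0,0,0],[0.04,-0.8,0,0,0,0,0],[0.04,-0.8,0,0,0,0,0],[0.04,-0.8,0,0,0,0,0],[0.04,-0.8,0,0,0,0,0],[0.04,-0.8,0,0,0,-0.0117,0],[0.04,-0.7,0,0,0,0,0],[0.04,0,0,0,0,0,0]]

```text
time_s: 6.4
position: [0.5998, -0.293, 0.0955]
tcp_rot: [[-0.123, 0.992, 0.002], [0.992, 0.123, -0.004], [-0.004, 0.002, -1.0]]
force: [0.5, 0.3, -0.2]
opening: 0.499
```

Request:
play_rows:
  plan:
    - [[0,0,-0.6,0,0,0,0],[0,0,-0.6,0,0,0,0],[0,0,-0.4,0,0,0,0],[0,0,0,0,0,0,0],[0,0,0,0,0,0,0]]

```text
time_s: 6.9
position: [0.5996, -0.2858, 0.0152]
tcp_rot: [[-0.129, 0.992, -0.001], [0.992, 0.129, 0.001], [0.001, -0.001, -1.0]]
force: [0.2, 0.7, 1.5]
opening: 0.497
```

Request:
play_rows:
  plan:
    - [[0,-0.22,0,0,0,0,0],[0,0,-0.12,0,0,0,0],[0,0,-0.1,0,0,0,0],[0,0,0,0,0,0,0],[0,0,0,0,0,0,-1],[0,0,0,0,0,0,-1],[0,0,0,0,0,0,-1],[0,0,0,0,0,0,-1],[0,0,0,0,0,0,-1],[0,0,0,0,0,0,-1]]

```text
time_s: 7.9
position: [0.5999, -0.2971, 0.0043]
tcp_rot: [[-0.129, 0.992, 0.0], [0.992, 0.129, -0.0], [-0.0, 0.0, -1.0]]
force: [-0.1, 0.6, 0.7]
opening: 0.051
```

Request:
play_rows:
  plan:
    - [[0,0,0,0,0,0,-1],[0,0,0,0,0,0,-1],[0,0,0,0,0,0,-1]]

```text
time_s: 8.2
position: [0.5998, -0.2971, 0.0042]
tcp_rot: [[-0.129, 0.992, -0.0], [0.992, 0.129, -0.0], [-0.0, -0.0, -1.0]]
force: [0.8, -0.5, 0.7]
opening: 0.003
```

The fingers closed fully on nothing, so the estimate or the frame is off. Looking now.

```bash
python3 look.py d side 280 170 140 120 5; python3 -c "
from geo import *
print(proj('side',[.5998,-.2971,.0042]),(proj('side',[.5998,-.2971,.0042])-[280,170])*5,(proj('side',[.5988,-.2992,.0539])-[280,170])*5)"
```

```text
[[364.93043517 258.83040065]] [[424.65217584 444.15200324]] [[432.85584665 389.97420078]]
```

View pics/d.png

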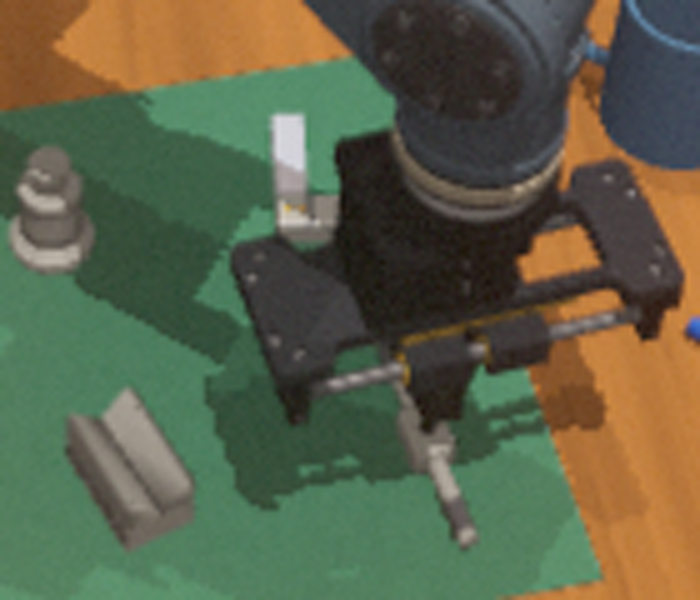

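```bash
python3 -c "
from geo import *
for nm,p,px in (('b',[.575,.1284,.0946],(240+348/4,30+305/4)),('d',[.5998,-.2971,.0042],(280+440/5,170+432/5)),('a',[.5988,-.2992,.0539],(280+447/5,170+363/5))):
    p=np.array(p);px=np.array(px)
    print(nm,px,proj('side',p)[0].round(1),'with +19mm z',proj('side',p+[0,0,.019])[0].round(1))
i=cv2.imread('pics/d_full.png'); cv2.imwrite('pics/d2.png',cv2.convertScaleAbs(cv2.resize(i[235:275,340:400],None,fx=12,fy=12,interpolation=cv2.INTER_CUBIC),alpha=1.8))
# mat corners both cams
m={}
print('table/mat corners', [tri({'top':t,'side':s})[0].round(4) for t,s in (((298,155),(260+510/5,180)),((434,255),(281,302)))])
"
```

```text
b [327.   106.25] [326.2 115.4] with +19mm z [326.4 110.2]
d [368.  256.4] [364.9 258.8] with +19mm z [365.6 254.5]
a [369.4 242.6] [366.6 248. ] with +19mm z [367.3 243.4]
table/mat corners [array([ 0.6461, -0.0442,  0.0021]), array([ 0.3865, -0.3922,  0.0223])]
```

View pics/d2.png

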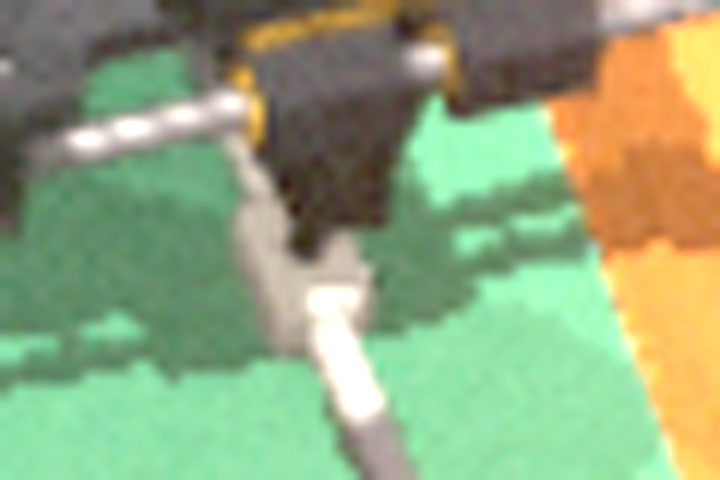

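The closed fingers hover over the block's far part, with their tips near d2 crop (340,225). So the real tips sit well above the reported TCP. I'll open and probe down gently by force.

Request:
play_rows:
  plan:
    - [[0,0,0.1,0,0,0,0.4],[0,0,0,0,0,0,0.4],[0,0,0,0,0,0,0.4],[0,0,0,0,0,0,0.4],[0,0,0,0,0,0,0.4],[0,0,0,0,0,0,0.4],[0,0,0,0,0,0,0.4],[0,0,-0.1,0,0,0,0.4],[0,0,-0.06,0,0,0,0.4],[0,0,0,0,0,0,0.4]]

```text
time_s: 9.25
position: [0.5992, -0.2967, 0.0004]
tcp_rot: [[-0.129, 0.992, -0.001], [0.992, 0.129, 0.001], [0.001, -0.001, -1.0]]
force: [0.3, -0.4, -0.8]
opening: 0.691
```

Request:
play_rows:
  plan:
    - [[0,0,-0.06,0,0,0,0.4],[0,0,0,0,0,0,0.4]]

```text
time_s: 9.45
position: [0.5996, -0.2969, -0.0022]
tcp_rot: [[-0.129, 0.992, -0.001], [0.992, 0.129, 0.0], [0.001, -0.001, -1.0]]
force: [-0.4, 0.2, -0.5]
opening: 0.697
```

Request:
play_rows:
  plan:
    - [[0,0,-0.08,0,0,0,0.4],[0,0,0,0,0,0,0.4],[0,0,0,0,0,0,0.4]]

```text
time_s: 9.75
position: [0.5997, -0.297, -0.0059]
tcp_rot: [[-0.129, 0.992, -0.0], [0.992, 0.129, 0.0], [0.0, -0.0, -1.0]]
force: [0.3, -1.1, 0.2]
opening: 0.7
```

Request:
play_rows:
  plan:
    - [[0,0,-0.06,0,0,0,0.4],[0,0,0,0,0,0,0.4],[0,0,0,0,0,0,0.4]]

```text
time_s: 10.05
position: [0.5998, -0.297, -0.0089]
tcp_rot: [[-0.129, 0.992, -0.0], [0.992, 0.129, 0.0], [0.0, -0.0, -1.0]]
force: [-0.5, 0.6, -0.4]
opening: 0.698
```

```bash
python3 look.py e side 330 200 70 60 10; python3 -c "
from rig import *
s=read_state();print(s['position'],s['force'],s['joint_positions'])"
```

```text
[ 0.59980889 -0.29707588 -0.00877102] [ 0.57512759 -0.35693177 -0.18838196] [-3.58943561e+01  4.75964928e+01  8.25401749e+01  5.51696903e-04
  4.98662185e+01 -4.33277930e+01]
```

View pics/e.png

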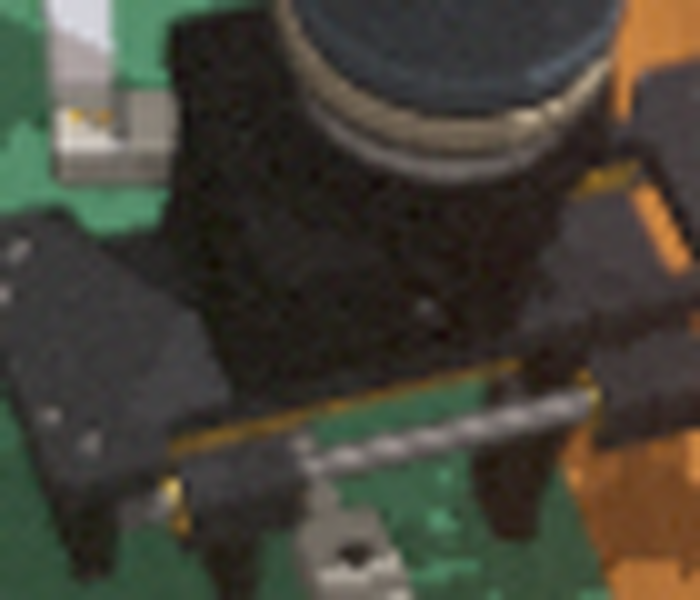

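The fingers straddle the block, with left tip near (235,570), right tip at (510,535) and the hole at (355,550). Still no contact at a reported −9 mm. Probing on down.

Request:
play_rows:
  plan:
    - [[0,0,-0.05,0,0,0,0.4],[0,0,0,0,0,0,0.4],[0,0,0,0,0,0,0.4]]

```text
time_s: 10.4
position: [0.5997, -0.297, -0.0114]
tcp_rot: [[-0.129, 0.992, -0.0], [0.992, 0.129, 0.0], [0.0, -0.0, -1.0]]
force: [-0.2, 0.4, 0.7]
opening: 0.703
```

Request:
play_rows:
  plan:
    - [[0,0,-0.04,0,0,0,0.4],[0,0,0,0,0,0,0.4],[0,0,0,0,0,0,0.4]]

```text
time_s: 10.7
position: [0.5998, -0.297, -0.0133]
tcp_rot: [[-0.129, 0.992, -0.0], [0.992, 0.129, 0.0], [0.0, -0.0, -1.0]]
force: [0.4, 0.1, -0.1]
opening: 0.699
```

Request:
play_rows:
  plan:
    - [[0,0,-0.03,0,0,0,0.4],[0,0,0,0,0,0,0.4],[0,0,0,0,0,0,0.4]]

```text
time_s: 11.0
position: [0.5998, -0.297, -0.0148]
tcp_rot: [[-0.129, 0.992, -0.0], [0.992, 0.129, 0.0], [0.0, -0.0, -1.0]]
force: [-1.1, -0.3, 0.3]
opening: 0.698
```

Request:
play_rows:
  plan:
    - [[0,0,-0.03,0,0,0,0.4],[0,0,0,0,0,0,0.4],[0,0,0,0,0,0,0.4]]

```text
time_s: 11.3
position: [0.5998, -0.2971, -0.0163]
tcp_rot: [[-0.129, 0.992, -0.0], [0.992, 0.129, 0.0], [0.0, -0.0, -1.0]]
force: [-0.2, -0.6, 0.1]
opening: 0.699
```

Request:
play_rows:
  plan:
    - [[0,0,-0.03,0,0,0,0.4],[0,0,0,0,0,0,0.4],[0,0,0,0,0,0,0.4]]

```text
time_s: 11.6
position: [0.5998, -0.2971, -0.0178]
tcp_rot: [[-0.129, 0.992, -0.0], [0.992, 0.129, 0.0], [0.0, -0.0, -1.0]]
force: [0.1, -0.2, -1.1]
opening: 0.699
```

Request:
play_rows:
  plan:
    - [[0,0,-0.03,0,0,0,0.4],[0,0,0,0,0,0,0.4],[0,0,0,0,0,0,0.4]]

```text
time_s: 11.9
position: [0.5998, -0.297, -0.0193]
tcp_rot: [[-0.129, 0.992, -0.0], [0.992, 0.129, 0.0], [0.0, -0.0, -1.0]]
force: [-0.7, 0.6, 0.0]
opening: 0.7
```

Request:
play_rows:
  plan:
    - [[0,0,-0.03,0,0,0,0.4],[0,0,0,0,0,0,0.4],[0,0,0,0,0,0,0.4]]

```text
time_s: 12.2
position: [0.5998, -0.297, -0.0209]
tcp_rot: [[-0.129, 0.992, -0.0], [0.992, 0.129, 0.0], [0.0, -0.0, -1.0]]
force: [1.0, -0.6, -0.0]
opening: 0.7
```

Request:
play_rows:
  plan:
    - [[0,0,-0.02,0,0,0,0.4],[0,0,0,0,0,0,0.4],[0,0,0,0,0,0,0.4]]

```text
time_s: 12.5
position: [0.5998, -0.297, -0.0218]
tcp_rot: [[-0.129, 0.992, -0.0], [0.992, 0.129, 0.0], [0.0, -0.0, -1.0]]
force: [0.2, -0.5, 0.7]
opening: 0.701
```

Request:
play_rows:
  plan:
    - [[0,0,-0.03,0,0,0,0.4],[0,0,0,0,0,0,0.4],[0,0,0,0,0,0,0.4]]

```text
time_s: 12.8
position: [0.5998, -0.297, -0.0233]
tcp_rot: [[-0.129, 0.992, -0.0], [0.992, 0.129, 0.0], [0.0, -0.0, -1.0]]
force: [-0.2, 0.8, 0.7]
opening: 0.701
```

Request:
play_rows:
  plan:
    - [[0,0,-0.03,0,0,0,0.4],[0,0,0,0,0,0,0.4],[0,0,0,0,0,0,0.4]]

```text
time_s: 13.1
position: [0.5998, -0.297, -0.0248]
tcp_rot: [[-0.129, 0.992, -0.0], [0.992, 0.129, 0.0], [0.0, -0.0, -1.0]]
force: [-0.5, 0.3, 0.2]
opening: 0.7
```

```bash
python3 look.py f side 330 210 80 60 10
```

```text
(no output)
```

View pics/f.png

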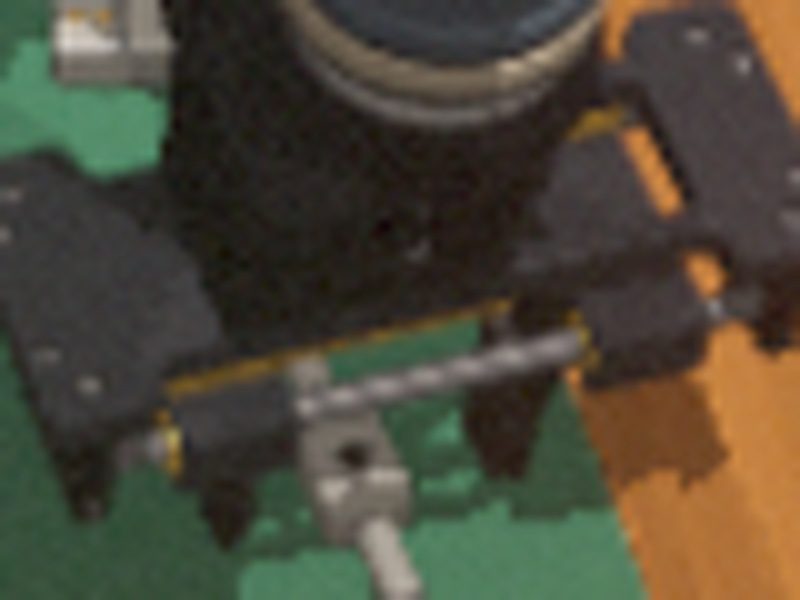

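Tips are now at about (353,264.5) and (380.5,258), next to the block and close to the mat. The true tip is therefore about 28–30 mm above the reported z. A couple more probe steps.

Request:
play_rows:
  plan:
    - [[0,0,-0.03,0,0,0,0.4],[0,0,0,0,0,0,0.4],[0,0,0,0,0,0,0.4]]

```text
time_s: 13.45
position: [0.5998, -0.297, -0.0263]
tcp_rot: [[-0.129, 0.992, -0.0], [0.992, 0.129, 0.0], [0.0, -0.0, -1.0]]
force: [0.2, 0.6, 0.2]
opening: 0.699
```

Request:
play_rows:
  plan:
    - [[0,0,-0.03,0,0,0,0.4],[0,0,0,0,0,0,0.4],[0,0,0,0,0,0,0.4]]

```text
time_s: 13.75
position: [0.5998, -0.297, -0.0278]
tcp_rot: [[-0.129, 0.992, -0.0], [0.992, 0.129, 0.0], [0.0, -0.0, -1.0]]
force: [-0.4, -0.6, -0.7]
opening: 0.702
```

Still no contact. Close here and see what the opening says.

Request:
play_rows:
  plan:
    - [[0,0,0,0,0,0,-1],[0,0,0,0,0,0,-1],[0,0,0,0,0,0,-1],[0,0,0,0,0,0,-1],[0,0,0,0,0,0,-1],[0,0,0,0,0,0,-1],[0,0,0,0,0,0,-1],[0,0,0,0,0,0,-1],[0,0,0,0,0,0,-1],[0,0,0,0,0,0,-1],[0,0,0,0,0,0,-1]]

```text
time_s: 14.85
position: [0.5996, -0.297, -0.0278]
tcp_rot: [[-0.129, 0.992, -0.0], [0.992, 0.129, 0.0], [0.0, -0.0, -1.0]]
force: [-1.0, -0.8, 1.0]
opening: 0.252
```

Opening 0.252 is 21.9 mm, so the block is gripped. Lift and carry.

Request:
play_rows:
  plan:
    - [[0,0,0.2,0,0,0,-1],[0,0,0.5,0,0,0,-1],[0,0,0.6,0,0,0,-1],[0,0,0.5,0,0,0,-1],[0,0,0.3,0,0,0,-1],[0,0,0,0,0,0,-1],[0,0.3,0,0,0,0.0117,-1],[-0.1,0.6,0,0,0,0,-1],[-0.1,0.7,0,0,0,0,-1],[-0.1,0.7,0,0,0,0,-1],[-0.1,0.7,0,0,0,0,-1],[-0.08,0.7,0,0,0,0,-1]]

```text
time_s: 16.05
position: [0.5733, -0.109, 0.0752]
tcp_rot: [[-0.167, 0.986, -0.005], [0.986, 0.167, 0.002], [0.003, -0.004, -1.0]]
force: [0.1, 0.2, -0.2]
opening: 0.251
```

Request:
play_rows:
  plan:
    - [[0,0.7,0,0,0,0,-1],[0,0.7,0,0,0,0,-1],[0,0.7,0,0,0,0,-1],[0,0.7,0,0,0,0,-1],[0,0.7,0,0,0,0,-1],[0,0.7,0,0,0,0,-1],[0,0.6,0,0,0,0,-1],[0,0.3,0,0,0,0,-1],[0,0,0,0,0,0,-1],[0,0,0,0,0,0,-1],[0,0,0,0,0,0,-1]]

```text
time_s: 17.15
position: [0.5757, 0.1415, 0.0769]
tcp_rot: [[-0.165, 0.986, -0.001], [0.986, 0.165, -0.0], [-0.0, -0.001, -1.0]]
force: [-0.5, 0.6, -1.2]
opening: 0.249
```

Request:
play_rows:
  plan:
    - [[0,0.1,-0.4,0,0,0,-1],[0,0,-0.5,0,0,0,-1],[0,0,-0.4,0,0,0,-1],[0,0,-0.2,0,0,0,-1],[0,0,-0.14,0,0,0,-1],[0,0,-0.1,0,0,0,-1],[0,0,0,0,0,0,-1],[0,0,0,0,0,0,-1]]

```text
time_s: 17.95
position: [0.5765, 0.1478, -0.0091]
tcp_rot: [[-0.166, 0.986, 0.001], [0.986, 0.166, 0.0], [-0.0, 0.001, -1.0]]
force: [-0.1, -0.2, -0.7]
opening: 0.251
```

Request:
play_rows:
  plan:
    - [[0,0,-0.06,0,0,0,-1],[0,0,0,0,0,0,-1],[0,0,0,0,0,0,-1]]

```text
time_s: 18.25
position: [0.5759, 0.148, -0.0125]
tcp_rot: [[-0.166, 0.986, 0.0], [0.986, 0.166, 0.0], [-0.0, 0.0, -1.0]]
force: [0.1, 0.4, -1.2]
opening: 0.251
```

Request:
play_rows:
  plan:
    - [[0,0,-0.04,0,0,0,-1],[0,0,0,0,0,0,-1],[0,0,0,0,0,0,-1]]

```text
time_s: 18.55
position: [0.5758, 0.1479, -0.0148]
tcp_rot: [[-0.166, 0.986, -0.0], [0.986, 0.166, 0.0], [0.0, -0.0, -1.0]]
force: [0.4, 0.3, -1.3]
opening: 0.252
```

Request:
play_rows:
  plan:
    - [[0,0,-0.02,0,0,0,-1],[0,0,0,0,0,0,-1],[0,0,0,0,0,0,-1]]

```text
time_s: 18.85
position: [0.5758, 0.1479, -0.0158]
tcp_rot: [[-0.166, 0.986, -0.0], [0.986, 0.166, 0.0], [0.0, -0.0, -1.0]]
force: [0.2, -0.5, -2.1]
opening: 0.252
```

Request:
play_rows:
  plan:
    - [[0,0,-0.02,0,0,0,-1],[0,0,0,0,0,0,-1],[0,0,0,0,0,0,-1]]

```text
time_s: 19.15
position: [0.5758, 0.1479, -0.0168]
tcp_rot: [[-0.166, 0.986, 0.0], [0.986, 0.166, -0.0], [-0.0, 0.0, -1.0]]
force: [0.3, -0.1, -0.9]
opening: 0.248
```

Request:
play_rows:
  plan:
    - [[0,0,-0.02,0,0,0,-1],[0,0,0,0,0,0,-1],[0,0,0,0,0,0,-1]]

```text
time_s: 19.45
position: [0.5759, 0.1479, -0.0168]
tcp_rot: [[-0.166, 0.986, 0.0], [0.986, 0.166, -0.0], [-0.0, 0.0, -1.0]]
force: [-0.7, -0.5, 4.5]
opening: 0.25
```

Request:
play_rows:
  plan:
    - [[0,0,-0.02,0,0,0,-1],[0,0,0,0,0,0,-1],[0,0,0,0,0,0,-1]]

```text
time_s: 19.75
position: [0.5759, 0.1479, -0.0168]
tcp_rot: [[-0.166, 0.986, 0.001], [0.986, 0.166, -0.0], [-0.0, 0.0, -1.0]]
force: [-1.8, -0.5, 10.9]
opening: 0.244
```

Request:
play_rows:
  plan:
    - [[0,0,-0.02,0,0,0,-1],[0,0,0,0,0,0,-1],[0,0,0,0,0,0,-1]]

```text
time_s: 20.05
position: [0.5759, 0.1479, -0.0169]
tcp_rot: [[-0.166, 0.986, 0.001], [0.986, 0.166, -0.0], [-0.0, 0.001, -1.0]]
force: [-4.5, -1.0, 17.4]
opening: 0.248
```

Touched the floor at a reported −16.8 mm, 11 mm above the pick height, so it is on the floor and not on the foam. Release and lift.

Request:
play_rows:
  plan:
    - [[0,0,0.04,0,0,0,-1],[0,0,0,0,0,0,-0.08],[0,0,0,0,0,0,-0.08],[0,0,0,0,0,0,-0.08],[0,0,0,0,0,0,-0.08],[0,0,0.2,0,0,0,-0.08],[0,0,0.4,0,0,0,-0.08],[0,0,0.6,0,0,0,0.4],[0,0,0.6,0,0,0,0.4],[0,0,0.4,0,0,0,0.4],[0,0,0,0,0,0,0.4],[0,0,0,0,0,0,0.4]]

```text
time_s: 21.25
position: [0.5758, 0.1479, 0.0926]
tcp_rot: [[-0.166, 0.986, 0.001], [0.986, 0.166, 0.0], [-0.0, 0.001, -1.0]]
force: [-0.5, 0.4, -0.5]
opening: 0.691
```

Request:
play_rows:
  plan:
    - [[-0.2,-0.4,0,0,0,0.03,0.4],[-0.24,-0.8,0,0,0,0.0289,0.4],[-0.2,-0.8,0,0,0,0,0.4],[-0.2,-0.8,0,0,0,0,0.4],[-0.2,-0.8,0,0,0,0,0.4],[-0.2,-0.8,0,0,0,0,0.4],[-0.2,-0.8,0,0,0,0,0.4],[-0.2,-0.8,0,0,0,0,0.4],[-0.2,-0.8,0,0,0,0,0.4],[-0.2,-0.8,0,0,0,0,0.4],[-0.2,-0.8,0,0,0,0,0.4],[-0.2,-0.56,0,0,0,0,0.4]]

```text
time_s: 22.45
position: [0.4526, -0.3023, 0.0907]
tcp_rot: [[-0.343, 0.939, -0.001], [0.939, 0.343, 0.001], [0.001, -0.001, -1.0]]
force: [-0.1, -0.4, -0.0]
opening: 0.7
```

Request:
play_rows:
  plan:
    - [[0,0,0,0,0,0,0.4],[0,0,0,0,0,0,0.4]]

```text
time_s: 22.65
position: [0.4526, -0.2996, 0.0908]
tcp_rot: [[-0.342, 0.94, -0.002], [0.94, 0.342, 0.003], [0.003, -0.001, -1.0]]
force: [0.6, 0.5, 0.2]
opening: 0.701
```

```bash
python3 look.py g side 240 75 160 120 5; python3 -c "
from geo import *
im=capture('top'); cv2.imwrite('pics/g_top.png',im[...,::-1]); y=yellow(im); print([ (q, comp(y,q)[1:]) for q in ((169,229),(228,221))])"
```

```text
Traceback (most recent call last):
  File "geo.py", line 41, in comp
    ks=l[y-6:y+7,x-6:x+7]; k=np.bincount(ks[ks>0]).argmax(); return l==k,c[k],st[k][4]
                             ~~~~~~~~~~~~~~~~~~~~~~~~~~~~^^
ValueError: attempt to get argmax of an empty sequence
```

View pics/g.png

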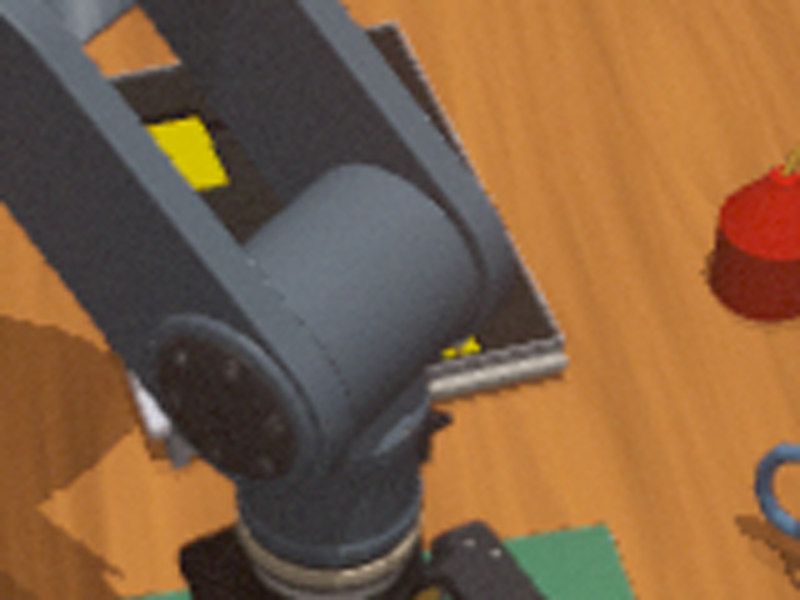

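The arm hides most of the drawer in that picture. Go on with the V-block.

Request:
play_rows:
  plan:
    - [[0.03,0,-0.4,0,0,0,0.4],[0,0,-0.6,0,0,0,0.4],[0,0,-0.6,0,0,0,0.4],[0,0,-0.4,0,0,0,0.4],[0,0,-0.2,0,0,0,0.4],[0,0,-0.1,0,0,0,0.4],[0,0,0,0,0,0,0.4],[0,0,0,0,0,0,0.4]]

```text
time_s: 23.55
position: [0.456, -0.3003, -0.0219]
tcp_rot: [[-0.345, 0.939, 0.001], [0.939, 0.345, -0.001], [-0.001, 0.001, -1.0]]
force: [0.0, 0.4, -0.8]
opening: 0.703
```

Request:
play_rows:
  plan:
    - [[0,0,0,0,0,0,-1],[0,0,0,0,0,0,-1],[0,0,0,0,0,0,-1],[0,0,0,0,0,0,-1],[0,0,0,0,0,0,-1],[0,0,0,0,0,0,-1],[0,0,0,0,0,0,-1],[0,0,0,0,0,0,-1],[0,0,0,0,0,0,-1]]

```text
time_s: 24.45
position: [0.4548, -0.3004, -0.0224]
tcp_rot: [[-0.345, 0.939, -0.001], [0.939, 0.345, -0.0], [-0.0, -0.001, -1.0]]
force: [-4.0, -1.8, 5.6]
opening: 0.417
```

Request:
play_rows:
  plan:
    - [[0,0,0.2,0,0,0,-1],[0,0,0.5,0,0,0,-1],[0,0,0.7,0,0,0,-1],[0,0,0.6,0,0,0,-1],[0,0,0.4,0,0,0,-1],[0,0.3,0,0,0,-0.02,-1],[0,0.6,0,0,0,-0.02,-1],[-0.1,0.7,0,0,0,-0.0189,-1],[-0.1,0.7,0,0,0,0,-1],[-0.07,0.7,0,0,0,0,-1],[0,0.7,0,0,0,0,-1],[0,0.7,0,0,0,0,-1]]

```text
time_s: 25.65
position: [0.4413, -0.0781, 0.0971]
tcp_rot: [[-0.165, 0.986, -0.0], [0.986, 0.165, 0.001], [0.001, -0.0, -1.0]]
force: [-0.0, 0.1, -5.0]
opening: 0.413
```

Request:
play_rows:
  plan:
    - [[0,0.7,0,0,0,0,-1],[0,0.7,0,0,0,0,-1],[0,0.7,0,0,0,0,-1],[0,0.7,0,0,0,0,-1],[0,0.7,0,0,0,0,-1],[0,0.7,0,0,0,0,-1],[0,0.7,0,0,0,0,-1],[0,0.7,0,0,0,0,-1],[0,0.7,0,0,0,0,-1],[0,0.5,0,0,0,0,-1],[0,0.32,0,0,0,0,-1],[0,0,0,0,0,0,-1]]

```text
time_s: 26.85
position: [0.4412, 0.2783, 0.097]
tcp_rot: [[-0.168, 0.986, -0.0], [0.986, 0.168, 0.001], [0.001, 0.0, -1.0]]
force: [0.3, -0.2, -5.0]
opening: 0.411
```

Request:
play_rows:
  plan:
    - [[0,0,0,0,0,0,-1],[0,0,0,0,0,0,-1]]

```text
time_s: 27.05
position: [0.4411, 0.2751, 0.097]
tcp_rot: [[-0.165, 0.986, -0.001], [0.986, 0.165, -0.001], [-0.0, -0.002, -1.0]]
force: [-0.3, 0.1, -3.9]
opening: 0.409
```

Request:
play_rows:
  plan:
    - [[0.01,0.02,-0.4,0,0,0,-1],[0,0,-0.6,0,0,0,-1],[0,0,-0.5,0,0,0,-1],[0,0,-0.3,0,0,0,-1],[0,0,-0.16,0,0,0,-1],[0,0,-0.1,0,0,0,-1],[0,0,0,0,0,0,-1],[0,0,0,0,0,0,-1]]

```text
time_s: 27.85
position: [0.443, 0.277, -0.0051]
tcp_rot: [[-0.165, 0.986, 0.001], [0.986, 0.165, 0.0], [0.0, 0.001, -1.0]]
force: [0.8, 0.1, -4.4]
opening: 0.414
```

Request:
play_rows:
  plan:
    - [[0,0,-0.02,0,0,0,-1],[0,0,-0.02,0,0,0,-1],[0,0,0,0,0,0,-1],[0,0,0,0,0,0,-1]]

```text
time_s: 28.25
position: [0.4424, 0.277, -0.0076]
tcp_rot: [[-0.166, 0.986, 0.0], [0.986, 0.166, 0.0], [0.0, 0.0, -1.0]]
force: [0.4, 0.5, -3.8]
opening: 0.41
```

Request:
play_rows:
  plan:
    - [[0,0,-0.02,0,0,0,-1],[0,0,0,0,0,0,-1],[0,0,0,0,0,0,-1]]

```text
time_s: 28.55
position: [0.4423, 0.2769, -0.0088]
tcp_rot: [[-0.166, 0.986, -0.0], [0.986, 0.166, -0.0], [-0.0, -0.0, -1.0]]
force: [-0.1, -0.6, -4.2]
opening: 0.415
```

Request:
play_rows:
  plan:
    - [[0,0,-0.04,0,0,0,-1],[0,0,0,0,0,0,-1],[0,0,0,0,0,0,-1]]

```text
time_s: 28.85
position: [0.4422, 0.2769, -0.0109]
tcp_rot: [[-0.166, 0.986, -0.0], [0.986, 0.166, -0.0], [-0.0, -0.0, -1.0]]
force: [-0.2, 0.1, -4.5]
opening: 0.41
```

Request:
play_rows:
  plan:
    - [[0,0,-0.02,0,0,0,-1],[0,0,0,0,0,0,-1],[0,0,0,0,0,0,-1]]

```text
time_s: 29.15
position: [0.4424, 0.277, -0.0114]
tcp_rot: [[-0.166, 0.986, 0.0], [0.986, 0.166, 0.0], [0.0, 0.0, -1.0]]
force: [-0.3, -0.3, 1.9]
opening: 0.407
```

Request:
play_rows:
  plan:
    - [[0,0,-0.02,0,0,0,-1],[0,0,0,0,0,0,-1],[0,0,0,0,0,0,-1]]

```text
time_s: 29.45
position: [0.4425, 0.277, -0.0114]
tcp_rot: [[-0.166, 0.986, 0.001], [0.986, 0.166, 0.0], [0.0, 0.001, -1.0]]
force: [-3.2, -0.2, 9.7]
opening: 0.41
```

Touchdown came exactly at the predicted −11.4 mm. Release to about 52 mm and lift.

Request:
play_rows:
  plan:
    - [[0,0,0.02,0,0,0,-1],[0,0,0,0,0,0,0.2],[0,0,0,0,0,0,0.2],[0,0,0,0,0,0,0.2],[0,0,0,0,0,0,0.2],[0,0,0.2,0,0,0,0.2],[0,0,0.4,0,0,0,0.2],[0,0,0.6,0,0,0,0.2],[0,0,0.6,0,0,0,0.2],[0,0,0.4,0,0,0,0.2],[0,0,0,0,0,0,0.2],[0,0,0,0,0,0,0.2]]

```text
time_s: 30.65
position: [0.4423, 0.2769, 0.0987]
tcp_rot: [[-0.166, 0.986, 0.001], [0.986, 0.166, 0.0], [0.0, 0.001, -1.0]]
force: [-0.4, 0.4, -0.1]
opening: 0.601
```

Request:
play_rows:
  plan:
    - [[0.1,-0.4,0,0,0,0,0.2],[0.3,-0.8,0,0,0,0.0448,0.2],[0.3,-0.8,0,0,0,0.0448,0.2],[0.3,-0.8,0,0,0,0.0448,0.2],[0.3,-0.8,0,0,0,0.0448,0.2],[0.3,-0.8,0,0,0,0.0448,0.2],[0.3,-0.8,0,0,0,0.0448,0.2],[0.3,-0.8,0,0,0,0.0448,0.2],[0.3,-0.8,0,0,0,0.0448,0.2],[0.3,-0.8,0,0,0,0.0448,0.2],[0.14,-0.7,0,0,0,0,0.2],[0,-0.24,0,0,0,0,0.2]]

```text
time_s: 31.85
position: [0.5889, -0.1509, 0.0965]
tcp_rot: [[-0.989, 0.15, -0.001], [0.15, 0.989, -0.001], [0.0, -0.001, -1.0]]
force: [-0.6, 0.3, -1.0]
opening: 0.596
```

Request:
play_rows:
  plan:
    - [[0,0,0,0,0,0,0.2],[0,0,0,0,0,0,0.2],[0,0,0,0,0,0,0.2]]

```text
time_s: 32.15
position: [0.5873, -0.145, 0.0977]
tcp_rot: [[-0.989, 0.146, -0.002], [0.146, 0.989, 0.001], [0.002, 0.001, -1.0]]
force: [-0.3, -0.4, 0.0]
opening: 0.599
```

Request:
play_rows:
  plan:
    - [[0.04,-0.3,0,0,0,0.003,0.2],[0,0,-0.4,0,0,0,0.2],[0,0,-0.7,0,0,0,0.2],[0,0,-0.6,0,0,0,0.2],[0,0,-0.4,0,0,0,0.2],[0,0,-0.2,0,0,0,0.2],[0,0,-0.1,0,0,0,0.2],[0,0,0,0,0,0,0.2],[0,0,0,0,0,0,0.2]]

```text
time_s: 33.05
position: [0.5913, -0.1623, -0.0207]
tcp_rot: [[-0.991, 0.137, 0.002], [0.137, 0.991, -0.001], [-0.002, -0.001, -1.0]]
force: [0.1, 0.4, 0.8]
opening: 0.599
```

Request:
play_rows:
  plan:
    - [[0,0,-0.02,0,0,0,0.2],[0,0,0,0,0,0,-1],[0,0,0,0,0,0,-1],[0,0,0,0,0,0,-1],[0,0,0,0,0,0,-1],[0,0,0,0,0,0,-1],[0,0,0,0,0,0,-1],[0,0,0,0,0,0,-1],[0,0,0,0,0,0,-1],[0,0,0,0,0,0,-1],[0,0,0,0,0,0,-1]]

```text
time_s: 34.15
position: [0.5904, -0.1621, -0.0227]
tcp_rot: [[-0.99, 0.138, -0.0], [0.138, 0.99, 0.0], [0.0, 0.0, -1.0]]
force: [-0.2, 1.1, 1.0]
opening: 0.225
```

Request:
play_rows:
  plan:
    - [[0,0,0.2,0,0,0,-1],[0,0,0.5,0,0,0,-1],[0,0,0.7,0,0,0,-1],[0,0,0.6,0,0,0,-1],[0,0,0.4,0,0,0,-1],[0,0.3,0,0,0,0.0243,-1],[-0.1,0.6,0,0,0,0.0243,-1],[-0.1,0.7,0,0,0,0.0243,-1],[-0.1,0.7,0,0,0,0.0243,-1],[-0.1,0.7,0,0,0,0,-1],[-0.1,0.7,0,0,0,0,-1],[-0.03,0.7,0,0,0,0,-1]]

```text
time_s: 35.35
position: [0.5629, 0.0589, 0.0976]
tcp_rot: [[-0.986, -0.166, -0.001], [-0.166, 0.986, -0.0], [0.001, -0.0, -1.0]]
force: [0.2, -0.2, -2.5]
opening: 0.227
```

Request:
play_rows:
  plan:
    - [[0,0.7,0,0,0,0,-1],[0,0.7,0,0,0,0,-1],[0,0.7,0,0,0,0,-1],[0,0.7,0,0,0,0,-1],[0,0.7,0,0,0,0,-1],[0,0.5,0,0,0,0,-1],[0,0.37,0,0,0,0,-1],[0,0,0,0,0,0,-1],[0,0,0,0,0,0,-1],[0,0,0,0,0,0,-1]]

```text
time_s: 36.35
position: [0.5638, 0.2749, 0.0972]
tcp_rot: [[-0.986, -0.165, -0.001], [-0.165, 0.986, -0.001], [0.001, -0.001, -1.0]]
force: [-0.5, -0.0, -1.5]
opening: 0.226
```

Request:
play_rows:
  plan:
    - [[0,0.03,-0.4,0,0,0,-1],[0,0,-0.6,0,0,0,-1],[0,0,-0.5,0,0,0,-1],[0,0,-0.3,0,0,0,-1],[0,0,-0.16,0,0,0,-1],[0,0,-0.12,0,0,0,-1],[0,0,0,0,0,0,-1],[0,0,0,0,0,0,-1]]

```text
time_s: 37.15
position: [0.5647, 0.2779, -0.0059]
tcp_rot: [[-0.986, -0.166, 0.002], [-0.166, 0.986, 0.0], [-0.002, 0.0, -1.0]]
force: [0.1, -0.2, -1.4]
opening: 0.221
```

Request:
play_rows:
  plan:
    - [[0,0,-0.03,0,0,0,-1],[0,0,-0.03,0,0,0,-1],[0,0,0,0,0,0,-1],[0,0,0,0,0,0,-1]]

```text
time_s: 37.55
position: [0.5639, 0.2779, -0.0096]
tcp_rot: [[-0.986, -0.167, 0.0], [-0.167, 0.986, 0.0], [-0.0, 0.0, -1.0]]
force: [0.1, 1.0, -1.9]
opening: 0.227
```

Request:
play_rows:
  plan:
    - [[0,0,-0.02,0,0,0,-1],[0,0,0,0,0,0,-1],[0,0,0,0,0,0,-1]]

```text
time_s: 37.85
position: [0.5639, 0.2778, -0.0108]
tcp_rot: [[-0.986, -0.166, -0.0], [-0.166, 0.986, -0.0], [0.0, -0.0, -1.0]]
force: [-0.6, -0.7, -1.2]
opening: 0.224
```

Request:
play_rows:
  plan:
    - [[0,0,-0.02,0,0,0,-1],[0,0,0,0,0,0,-1],[0,0,0,0,0,0,-1]]

```text
time_s: 38.15
position: [0.564, 0.2779, -0.0117]
tcp_rot: [[-0.986, -0.166, 0.0], [-0.166, 0.986, 0.0], [-0.0, 0.0, -1.0]]
force: [-0.5, 0.1, -0.4]
opening: 0.223
```

Request:
play_rows:
  plan:
    - [[0,0,-0.02,0,0,0,-1],[0,0,0,0,0,0,-1],[0,0,0,0,0,0,-1]]

```text
time_s: 38.45
position: [0.564, 0.2778, -0.0117]
tcp_rot: [[-0.986, -0.166, 0.0], [-0.166, 0.986, 0.0], [-0.0, -0.0, -1.0]]
force: [-1.2, -0.8, 5.0]
opening: 0.225
```

Down on the floor at the predicted −11.7 mm. Release to 38 mm and lift.

Request:
play_rows:
  plan:
    - [[0,0,0.01,0,0,0,-1],[0,0,0,0,0,0,-0.12],[0,0,0,0,0,0,-0.12],[0,0,0,0,0,0,-0.12],[0,0,0,0,0,0,-0.12],[0,0,0.2,0,0,0,-0.12],[0,0,0.4,0,0,0,0.2],[0,0,0.6,0,0,0,0.4],[0,0,0.6,0,0,0,0.4],[0,0,0.5,0,0,0,0.4],[0,0,0,0,0,0,0.4],[0,0,0,0,0,0,0.4]]

```text
time_s: 39.65
position: [0.5641, 0.2779, 0.1036]
tcp_rot: [[-0.986, -0.166, 0.001], [-0.166, 0.986, 0.0], [-0.002, 0.0, -1.0]]
force: [0.2, 1.3, -0.6]
opening: 0.699
```

Request:
play_rows:
  plan:
    - [[-0.1,-0.4,0,0,0,0,0.4],[-0.25,-0.8,0,0,0,0,0.4],[-0.25,-0.8,0,0,0,0,0.4],[-0.25,-0.8,0,0,0,0,0.4],[-0.25,-0.8,0,0,0,0,0.4],[-0.25,-0.8,0,0,0,0,0.4],[-0.25,-0.8,0,0,0,0,0.4],[-0.25,-0.8,0,0,0,0,0.4],[-0.25,-0.8,0,0,0,0,0.4],[-0.25,-0.8,0,0,0,0,0.4],[-0.22,-0.6,0,0,0,0,0.4],[0,-0.29,0,0,0,0,0.4]]

```text
time_s: 40.85
position: [0.4332, -0.1482, 0.1016]
tcp_rot: [[-0.987, -0.163, -0.003], [-0.163, 0.987, 0.002], [0.003, 0.002, -1.0]]
force: [0.7, -0.4, -0.6]
opening: 0.699
```

Request:
play_rows:
  plan:
    - [[0,0,0,0,0,0,0.4],[0,0,0,0,0,0,0.4],[0,0,0,0,0,0,0.4]]

```text
time_s: 41.15
position: [0.4352, -0.1451, 0.1024]
tcp_rot: [[-0.986, -0.168, -0.001], [-0.168, 0.986, 0.001], [0.001, 0.001, -1.0]]
force: [-0.5, 1.5, -0.9]
opening: 0.703
```

```bash
cat > chk.py <<'E'
import sys; from geo import *
im=capture("top"); cv2.imwrite(f"pics/{sys.argv[1]}.png",cv2.resize(im[145:265,125:270,::-1],None,fx=5,fy=5,interpolation=cv2.INTER_CUBIC))
E
python3 chk.py h
```

```text
(no output)
```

View pics/h.png

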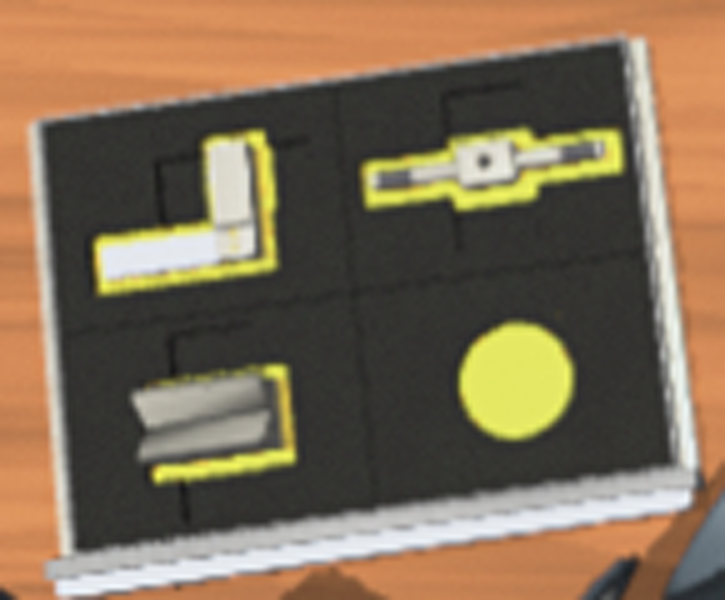

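The wrench, square and V-block all lie inside their cut-outs; the V-block's leftward shift is parallax of its top. Now the jack.

Request:
play_rows:
  plan:
    - [[0.01,-0.03,-0.4,0,0,0,0.4],[0,0,-0.6,0,0,0,0.4],[0,0,-0.6,0,0,0,0.4],[0,0,-0.4,0,0,0,0.4],[0,0,-0.2,0,0,0,0.4],[0,0,-0.15,0,0,0,0.4],[0,0,0,0,0,0,0.4],[0,0,0,0,0,0,0.4]]

```text
time_s: 42.0
position: [0.4364, -0.1482, -0.0142]
tcp_rot: [[-0.986, -0.167, 0.001], [-0.167, 0.986, -0.001], [-0.001, -0.001, -1.0]]
force: [0.5, 0.1, -0.0]
opening: 0.698
```

Request:
play_rows:
  plan:
    - [[0,0,0,0,0,0,-1],[0,0,0,0,0,0,-1],[0,0,0,0,0,0,-1],[0,0,0,0,0,0,-1],[0,0,0,0,0,0,-1],[0,0,0,0,0,0,-1],[0,0,0,0,0,0,-1],[0,0,0,0,0,0,-1],[0,0,0,0,0,0,-1],[0,0,0,0,0,0,-1]]

```text
time_s: 43.0
position: [0.4355, -0.1478, -0.0145]
tcp_rot: [[-0.986, -0.166, -0.001], [-0.166, 0.986, 0.001], [0.0, 0.001, -1.0]]
force: [0.2, 2.2, 5.2]
opening: 0.349
```

Request:
play_rows:
  plan:
    - [[0,0,0.2,0,0,0,-1],[0,0,0.5,0,0,0,-1],[0,0,0.7,0,0,0,-1],[0,0,0.6,0,0,0,-1],[0,0,0.3,0,0,0,-1],[0.1,0.3,0,0,0,0,-1],[0.1,0.6,0,0,0,0,-1],[0.1,0.6,0,0,0,0,-1],[0.1,0.6,0,0,0,0,-1],[0.1,0.6,0,0,0,0,-1],[0.1,0.6,0,0,0,0,-1],[0,0.6,0,0,0,0,-1]]

```text
time_s: 44.2
position: [0.4668, 0.0477, 0.1005]
tcp_rot: [[-0.986, -0.167, 0.002], [-0.167, 0.986, -0.001], [-0.002, -0.001, -1.0]]
force: [0.5, -0.6, -1.5]
opening: 0.351
```

Request:
play_rows:
  plan:
    - [[0,0.6,0,0,0,0,-1],[0,0.6,0,0,0,0,-1],[0,0.4,0,0,0,0,-1],[0,0,0,0,0,0,-1],[0,0,0,0,0,0,-1],[0,0,0,0,0,0,-1]]

```text
time_s: 44.8
position: [0.4659, 0.126, 0.1003]
tcp_rot: [[-0.986, -0.166, -0.0], [-0.166, 0.986, -0.0], [0.0, -0.0, -1.0]]
force: [-0.2, 0.2, -3.2]
opening: 0.353
```

Request:
play_rows:
  plan:
    - [[0,0.03,-0.4,0,0,0,-1],[0,0,-0.5,0,0,0,-1],[0,0,-0.5,0,0,0,-1],[0,0,-0.3,0,0,0,-1],[0,0,-0.16,0,0,0,-1],[0,0,-0.08,0,0,0,-1],[0,0,0,0,0,0,-1],[0,0,0,0,0,0,-1]]

```text
time_s: 45.6
position: [0.4665, 0.1281, 0.0038]
tcp_rot: [[-0.986, -0.166, 0.001], [-0.166, 0.986, 0.0], [-0.001, -0.0, -1.0]]
force: [-0.2, 0.4, -2.7]
opening: 0.355
```

Request:
play_rows:
  plan:
    - [[0,0,-0.03,0,0,0,-1],[0,0,-0.03,0,0,0,-1],[0,0,0,0,0,0,-1],[0,0,0,0,0,0,-1]]

```text
time_s: 46.0
position: [0.4659, 0.1284, 0.0004]
tcp_rot: [[-0.986, -0.167, 0.0], [-0.167, 0.986, 0.0], [-0.0, -0.0, -1.0]]
force: [-0.2, 0.1, -2.2]
opening: 0.352
```

Request:
play_rows:
  plan:
    - [[0,0,-0.02,0,0,0,-1],[0,0,0,0,0,0,-1],[0,0,0,0,0,0,-1]]

```text
time_s: 46.3
position: [0.4658, 0.1283, -0.0008]
tcp_rot: [[-0.986, -0.166, -0.0], [-0.166, 0.986, -0.0], [0.0, 0.0, -1.0]]
force: [0.0, 0.6, -2.5]
opening: 0.352
```

Request:
play_rows:
  plan:
    - [[0,0,-0.04,0,0,0,-1],[0,0,0,0,0,0,-1],[0,0,0,0,0,0,-1]]

```text
time_s: 46.6
position: [0.4658, 0.1283, -0.0029]
tcp_rot: [[-0.986, -0.166, -0.0], [-0.166, 0.986, -0.0], [0.0, 0.0, -1.0]]
force: [-0.4, -0.0, -3.0]
opening: 0.354
```

Request:
play_rows:
  plan:
    - [[0,0,-0.02,0,0,0,-1],[0,0,0,0,0,0,-1],[0,0,0,0,0,0,-1]]

```text
time_s: 46.9
position: [0.466, 0.1283, -0.0035]
tcp_rot: [[-0.986, -0.166, 0.0], [-0.166, 0.986, -0.0], [-0.0, -0.0, -1.0]]
force: [-0.4, 0.2, 2.1]
opening: 0.35
```

Request:
play_rows:
  plan:
    - [[0,0,-0.02,0,0,0,-1],[0,0,0,0,0,0,-1],[0,0,0,0,0,0,-1]]

```text
time_s: 47.2
position: [0.466, 0.1283, -0.0036]
tcp_rot: [[-0.986, -0.167, 0.001], [-0.167, 0.986, -0.0], [-0.001, -0.0, -1.0]]
force: [-0.5, -0.4, 10.7]
opening: 0.349
```

Touchdown at the predicted −3.5 mm. Release, lift and retreat.

Request:
play_rows:
  plan:
    - [[0,0,0.02,0,0,0,-1],[0,0,0,0,0,0,0.2],[0,0,0,0,0,0,0.2],[0,0,0,0,0,0,0.2],[0,0,0,0,0,0,0.2],[0,0,0.2,0,0,0,0.2],[0,0,0.4,0,0,0,0.2],[0,0,0.6,0,0,0,0.2],[0,0,0.6,0,0,0,0.2],[0,0,0.6,0,0,0,0.2],[0,0,0.4,0,0,0,0.2],[0,0,0,0,0,0,0.2]]

```text
time_s: 48.4
position: [0.4681, 0.1285, 0.1395]
tcp_rot: [[-0.986, -0.167, 0.007], [-0.167, 0.986, 0.0], [-0.007, -0.001, -1.0]]
force: [-0.4, -0.1, -0.4]
opening: 0.598
```

Request:
play_rows:
  plan:
    - [[0,-0.4,0,0,0,0,0.2],[0,-0.8,0,0,0,0,0.2],[0,-0.8,0,0,0,0,0.2],[0,-0.8,0,0,0,0,0.2],[0,-0.8,0,0,0,0,0.2],[0,-0.8,0,0,0,0,0.2],[0,-0.8,0,0,0,0,0.2],[0,-0.8,0,0,0,0,0.2],[0,-0.8,0,0,0,0,0.2],[0,-0.6,0,0,0,0,0.2],[0,0,0,0,0,0,0.2],[0,0,0,0,0,0,0.2]]

```text
time_s: 49.6
position: [0.4648, -0.2414, 0.1352]
tcp_rot: [[-0.986, -0.165, -0.002], [-0.165, 0.986, 0.002], [0.002, 0.003, -1.0]]
force: [-0.5, 0.7, 0.1]
opening: 0.6
```

```bash
cat > fin.py <<'E'
from geo import *
im=capture("top"); sd=capture("side")
a=im[145:265,125:270,::-1]; b=sd[75:195,240:385,::-1]
cv2.imwrite("pics/fin.png",cv2.resize(cv2.hconcat([a,b]),None,fx=2.75,fy=2.75,interpolation=cv2.INTER_CUBIC))
h=cv2.cvtColor(im,cv2.COLOR_RGB2HSV); m=(h[...,1]<80)&(h[...,2]>75)
for k,px,q in (("wrench",(222,177),(.576,.147,.166)),("vblock",(166,229),(.4418,.2762,.166)),("square",(172,182),(.563,.2766,.166)),("jack",(226,218),(.4658,.1278,0))):
    try: mk,_,n=comp(m,px); r=fit({"top":mk},k,q,.013); print(k,n,"fit",r[0].round(1),round(r[1],2),"target",np.round(np.array(q)*[1000,1000,57.3],1))
    except Exception as e: print(k,e)
E
python3 fin.py
```

```text
wrench 225 fit [576.2 147.4   9.3] 0.26 target [576.  147.    9.5]
vblock 33394 fit [ 70.3 459.3 146.3] 0.98 target [441.8 276.2   9.5]
square 346 fit [562.8 278.2   9.6] 0.19 target [563.  276.6   9.5]
jack 253 fit [466.3 128.2   4.5] 0.09 target [465.8 127.8   0. ]
```

View pics/fin.png

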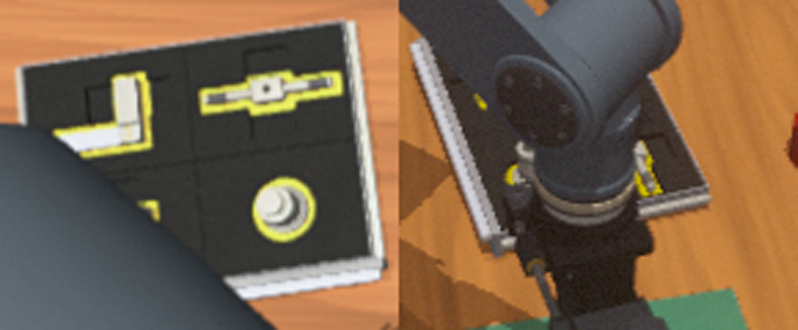

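All four fit. The V-block is hidden in this view, but it was checked in the previous one and nothing has touched it since. Handing in.

```bash
python3 -c "
from rig import *
print(hand_in())"
```

```text
the job is handed in; nothing more can be done
None
```

I put all four tools back in their own cut-outs and handed the job in at about 50 s of the 112 s. The hand-in gave no verdict.

**Checks that agree**
- **Height:** All four touched down by force 11 mm above the height they were picked up at. That puts them on the cut-out floors; on the foam they would have stopped about 8 mm higher.
- **Position:** The last top picture puts the wrench, square and jack within about 2 mm of their targets. The wrench and square are within about 0.3° in turn.
- **Other objects:** The path stayed well clear of the mug and the oil can. I did not re-measure where they stand at the end.

**Checks that failed or disagreed**
- **Missed wrench grasps:** The first two tries closed on nothing. The real fingertips sit about 28–30 mm above the reported TCP height, so I found the height by small force-checked steps and used that from then on. The wrench did not move.
- **V-block:** The arm hid it in the last picture, so its final fit gave nothing. An earlier picture showed it inside its cut-out, and it was released about 1.5 mm from the target. Nothing moved near it after that picture except placing the jack.
- **Jack grip width:** It read 30.4 mm instead of 32 mm, but the jack held and landed upright.

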